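# Count out three beads on a tilting pocket board

### The arm

A 6-joint arm with a two-finger parallel gripper is mounted at the origin on the work surface; the furniture and walls round the work are solid. World frame = base frame: x ahead of the robot, y to its left, z up, the work surface at z = 0. Lengths are in m, angles in degrees, forces in N, time in s.
With the tool pointing down it reaches from about 0.4 to 0.825 m from the base axis. Payload 7 kg.
Tool frame: the origin (TCP) lies midway between the tips of the shut fingers; the grasp point (between the pads) lies 19 mm behind it; z points along the fingers, y is the line along which they close (so a half turn about z gives the same grasp; the last joint's range is limited). The gripper opens to 88 mm and grips with 3 to 60 N. Pads are 19 mm wide; open, the fingers measure 130 mm over their backs; the gripper's body (78 mm by 193 mm) begins 47 mm behind the grasp point.
Start: joints at [89.273, 20.546, 0.682, 0, -70.136, -16.507], TCP at [0.2, 0.645, 0.227] pointing down, gripper open.
Joint ranges: [-176.03, 176.03], [-82.01, 121.73], [-58.28, 71.71], [-173.87, 95.51], [-174.79, -0.11], [-173.66, 173.66]. Speed limits (degrees/s): [136.94, 136.94, 172.46, 180, 180, 180].

### API

Orientations are given as [roll, pitch, yaw] about the fixed x, y, z axes, in that order (R = Rz(yaw) Ry(pitch) Rx(roll)).
In Python, from plant import ctrl gives the robot as it stands.
- The arm moves only by the tool arm_command, never from a script. Its argument "steps" is a list of rows, each an object with "translation": the shift along the tool's x, y, z in mm, a list of three; "rotation": the turn, a rotation vector about the tool's x, y, z in units of 5 degrees (1.0 is 5 degrees), a list of three; "claw": the finger opening in mm, from 0 to 87.6. In form: [{"translation": [x, y, z], "rotation": [rx, ry, rz], "claw": claw}, ...]. A call has 1 to 5 rows; each row is the pose to reach, as a shift and turn from the pose commanded when the call began, along the tool's axes at that moment; what a row does not reach only later rows make up. A row lasts 1/10 s, in which the tool goes at most 50 mm and 8.59 degrees, less where a joint would pass 70% of its speed; a pose out of reach is approached as far as the arm can. A call with a gripper value outside its range is refused whole. The fingers move at their own pace and stop on an object; the grip force is fixed at half the most. Time passes only in rows, so rows that repeat a pose let the fingers close. It gives the time, the measured TCP pose, the force, the opening and the grip force at its end, in the units of the state.
- ctrl.get_obs(): the state, without advancing time (a new reading comes with each control period).
- ctrl.snapshot(name): name is "scene" or "side" or "wrist"; returns (picture, depth): 384x512x3 uint8, red, green, blue; 384x512 float32, m along the optical axis (not along the pixel's ray), 0 where there is no reading.
- ctrl.calibration(name): a dict with "vertical_fov" (degrees; the focal length in pixels is half the picture's height over the tangent of half this angle, whatever the lens; pixels are square), "cx", "cy" (the principal point, pixels), "rvec" (rotation vector, rad) and "tvec" (3), from world to camera coordinates, as OpenCV has them; the wrist camera has in their place "hand_eye" (4x4, takes a point from camera to tool coordinates, whose origin is the TCP and whose axes are the flange's). Camera axes: x right, y down, z forward; pixel columns grow to the right and rows downward; lengths in m; the calibration is good to about 2 mm. The wrist camera is an equidistant fisheye: a pixel r from the principal point sees the ray r / f radians off the axis. A picture is of the moment at which its call begins: read the wrist's pose just before it. calibration takes no time and is no camera call.
- ctrl.close_job(): hands the job in; it is judged then, once.
The state is a dict: "clock": time; "joint_pos": joint angles; "qvel": joint speeds; "tau": joint torques, N m; "tool_pos": TCP position; "orientation": TCP orientation; "force": force on the tool from outside, world axes, zero at the start; "moment": the same for the moment, N m; "opening": finger opening in m; "gripper_force": force on a finger pad.
Only numpy, scipy, OpenCV 4.12 (cv2) and the standard library are available. Lean on these libraries where they do the work, as an engineer would, in place of code of your own. Each camera call takes 0.05 s, during which the arm holds its last target. There are 200 camera calls.

### The job

Pick the bead counting board up by its handle and tilt it, pocket end low, until the beads roll out of the channel and one has settled in each of its three pockets; if a pocket stays empty, ease the board back, rock it sideways and tilt again. Then tip it gently the other way so that the spare bead runs back into the channel, and set the board down gently, flat on the bench, and let go. Spill no bead, and leave the things around it where they are.

Things in the scene. Friction and masses are not known exactly. Their poses are not given: they have to be found in the camera images.
- board: bead counting board: open wooden-walled tray 170 mm long (its x) by 142 mm wide (its y), 0.4 kg, walls 5 mm thick and 35 mm high. Origin under its centre, z up. Pocket end at -x (towards the robot at the start), channel end at +x. White flat field 13 mm above the underside from x = -80 to +20 mm, then a full-width 22 degree ramp down to the channel
- grip (a point): on the handle, 82 mm above the underside, axes as the board's: a dark wooden upright block over the board's middle, 46 mm long (board's y), 16 mm thick (board's x), 58 to 98 mm above the underside. It stands on the middle of a flat aluminium bridge, 20 mm wide, 6 mm thick (52 to 58 mm above the underside), that spans the board along its y
- pins (a point): on the field, midway between two brass guide pins (9 mm diameter, 22 mm high, at x = -60, y = +22 and -22 mm of the board) that stand between the pockets. Beads may block each other at the pins; to free them bring the board back to about level, rolled sideways 10 to 15 degrees, then tilt it again, still rolled, and straighten
- pocket_0 (a point): bead centre when seated in the pocket at x = -64, y = +44 mm of the board, 21.7 mm above its underside. Each pocket is a 22 mm square hole, black inside, in the white field; a bead seats on its rim and stays seated up to about 50 degrees of tilt
- pocket_1 (a point): the same for the middle pocket, y = 0
- pocket_2 (a point): the same for the pocket at y = -44 mm
- channel (a point): middle of the channel (floor x = +42 to +80 mm, 4 mm above the underside, full width), at the height of a bead's centre there (18 mm above the underside). Beads leave it over the ramp only when the board is tilted more than 22 degrees, pocket end low; about 30 works well. From the field 10 degrees the other way brings a bead back
- bead_0: smooth slippery blue round bead, 28 mm diameter, 15 g, origin at its centre; all four are alike and start in the channel; any three may fill the pockets
- bead_1: smooth slippery blue round bead, 28 mm diameter, 15 g, origin at its centre; all four are alike and start in the channel; any three may fill the pockets
- bead_2: smooth slippery blue round bead, 28 mm diameter, 15 g, origin at its centre; all four are alike and start in the channel; any three may fill the pockets
- bead_3: smooth slippery blue round bead, 28 mm diameter, 15 g, origin at its centre; all four are alike and start in the channel; any three may fill the pockets
- lamp_foot (a point): foot of the fixed bench lamp, centre of its 70 mm square base on the bench; from it a thin double steel post rises about 0.88 m almost upright, its top about 100 mm further to -y. Keep the arm clear of it: there is more room for tilting to its left, about 130 mm or more to +y of the foot and 140 mm nearer the robot
- polish_bar: bystander: two-coloured (cream and red) block of polish, 35x87x27 mm, origin under its centre
- white_tub: bystander: small white plastic tub with screw lid, 47 mm diameter, 76 mm tall, origin under its centre
- blue_pliers: bystander: pliers with blue grips lying on the bench, 44x133x11 mm, origin under its centre
- green_tin: bystander: flat dark green box, 92x119x31 mm, origin under its centre

How it is judged (in metres and radians):
On the way:
1. with the board tilted more than 14 degrees, a bead is seated in each of the three pockets (angle between board's own z axis and vertical above 0.25 rad and distance between any of bead_0, bead_1, bead_2, bead_3 and pocket_0 below 0.011 m and distance between any of bead_0, bead_1, bead_2, bead_3 and pocket_1 below 0.011 m and distance between any of bead_0, bead_1, bead_2, bead_3 and pocket_2 below 0.011 m), for 0.1 s.
At the end, for the whole second after the job is handed in: a bead within 6 mm of its seat in each of the three pockets, the fourth bead in the channel, the board flat on the bench (underside within 5 mm of it, tilt under 3 degrees), upright, at rest (distance between any of bead_0, bead_1, bead_2, bead_3 and pocket_0 below 0.006 m and distance between any of bead_0, bead_1, bead_2, bead_3 and pocket_1 below 0.006 m and distance between any of bead_0, bead_1, bead_2, bead_3 and pocket_2 below 0.006 m and ((x of bead_0 in the frame of board above 0.036 m and z of bead_0 in the frame of board below 0.024 m) or (x of bead_1 in the frame of board above 0.036 m and z of bead_1 in the frame of board below 0.024 m) or (x of bead_2 in the frame of board above 0.036 m and z of bead_2 in the frame of board below 0.024 m) or (x of bead_3 in the frame of board above 0.036 m and z of bead_3 in the frame of board below 0.024 m)) and angle between board's own z axis and vertical below 0.05 rad and height (world z) of board below 0.005 m and linear speed of board below 0.02 m/s); the robot touches nothing.
It fails at once if a bead leaves the board (distance between any of bead_0, bead_1, bead_2, bead_3 and grip above 0.15 m).
It fails at once if the board is dropped or flung (faster than 0.7 m/s) (linear speed of board above 0.7 m/s).
It fails at once if a bystander is moved more than 30 mm (distance of any of polish_bar, white_tub, blue_pliers, green_tin from where it was at the start of the episode above 0.03 m).
It also fails if it takes over 45 s, if anything falls off the work surface, if the arm or the gripper's body presses on something with over 40 N, if the wrist force passes 120 N, or if a joint passes its speed limit or range.

## Working session

There is one attempt and no reset: what is moved stays moved. The work goes in short steps, Python scripts to look and compute and a tool call to move; the robot and the scene stay as the last step left them, time stands still between calls to the robot, and variables do not carry over. Pictures are saved under pics/ and viewed, at most 10 in all, crops included, and the job is handed in when it is done.

Besides the shell and the picture viewer there is one more tool, called after ">>>" by a JSON object that holds its "op" and its "data". arm_command: Moves the arm, as the interface text tells. Its arguments: {"type":"object","properties":{"steps":{"type":"array"}},"required":["steps"]}

```bash
mkdir -p pics; ls
cat > h.py <<'E'
import numpy as np, cv2
from scipy.spatial.transform import Rotation as R
from plant import ctrl
def snap(n,f=None):
    im,d=ctrl.snapshot(n)
    if f: cv2.imwrite('pics/'+f+'.png',im[:,:,::-1])
    return im,d
def cam(n,o=None):
    c=ctrl.calibration(n); f=192/np.tan(np.radians(c['vertical_fov'])/2)
    if n=='wrist':
        T=np.array(c['hand_eye']); Rt=R.from_euler('xyz',o['orientation'],degrees=True).as_matrix()
        return f,c['cx'],c['cy'],Rt@T[:3,:3],np.array(o['tool_pos'])+Rt@T[:3,3]
    Rm=cv2.Rodrigues(np.array(c['rvec'],float))[0]
    return f,c['cx'],c['cy'],Rm.T,-Rm.T@np.array(c['tvec']).ravel()
def ray(n,u,v,o=None):
    f,cx,cy,Rm,p=cam(n,o); x=(u-cx)/f;y=(v-cy)/f
    if n=='wrist':
        r=np.hypot(x,y); d=np.array([x/r*np.sin(r),y/r*np.sin(r),np.cos(r)]) if r>0 else np.array([0,0,1.])
    else: d=np.array([x,y,1.])
    return p,Rm@d
def onz(n,u,v,z,o=None):
    p,d=ray(n,u,v,o); return p+d*(z-p[2])/d[2]
def dep(n,u,v,d,o=None):
    "point from depth image"
    p,r=ray(n,u,v,o); f,cx,cy,Rm,_=cam(n,o)
    return p+r*d[int(v),int(u)]/(r@Rm[:,2])
E
python3 - <<'E'
from h import *
o=ctrl.get_obs();print(o)
a=snap('scene','scene0')[0];b=snap('side','side0')[0]
c=snap('wrist','wrist0')[0]
for n in('scene','side','wrist'):print(n,cam(n,o),ctrl.calibration(n)['vertical_fov'])
E
```

```text
pics
{'clock': 0.0, 'joint_pos': array([ 8.92714757e+01,  2.05922887e+01,  6.31440987e-01, -2.07957361e-02,
       -7.01358469e+01, -1.65061443e+01]), 'qvel': array([-0.02516702, -0.05164886,  0.15670955, -0.0786097 ,  0.0560064 ,
       -0.02452214]), 'tau': array([ 9.52384798e-04, -5.82716453e+01,  2.93057477e+01,  6.99715421e+00,
        7.24798796e-03, -1.64380212e-04]), 'tool_pos': array([0.19987786, 0.6441908 , 0.22559322]), 'orientation': array([ 1.79901736e+02, -8.73209928e-03, -1.72417438e+01]), 'force': array([ 0.16222818, -0.35126484,  0.48808013]), 'moment': array([-0.03223061, -0.0168973 ,  0.05482735]), 'gripper_force': 0.0, 'opening': 0.08768045361533186}
scene (np.float64(389.8781014136096), 263.2686800284362, 192.199512165312, array([[-0.69852554, -0.47309281,  0.53688478],
       [-0.71539553,  0.4444219 , -0.53916455],
       [ 0.01647152, -0.76070518, -0.64888853]]), array([0.0009674 , 0.61202082, 0.64208037])) 52.43695258270665
side (np.float64(409.74508814190796), 259.1769240532579, 190.41615243222938, array([[-9.99668227e-01, -2.57468677e-02,  7.31219988e-04],
       [-1.03323288e-02,  3.74843170e-01, -9.27030658e-01],
       [ 2.35940429e-02, -9.26730650e-01, -3.74984832e-01]]), array([0.49026034, 1.15024328, 0.50451809])) 50.21407506272871
wrist (np.float64(297.3186396354542), 255.29351465423122, 193.43238553754912, array([[-0.29591609, -0.92091409, -0.25367481],
       [-0.95521329,  0.28559913,  0.0774642 ],
       [ 0.00111143,  0.26523646, -0.96418276]]), array([0.26946428, 0.62404208, 0.38378092])) 65.70646984690485
```

View pics/scene0.png

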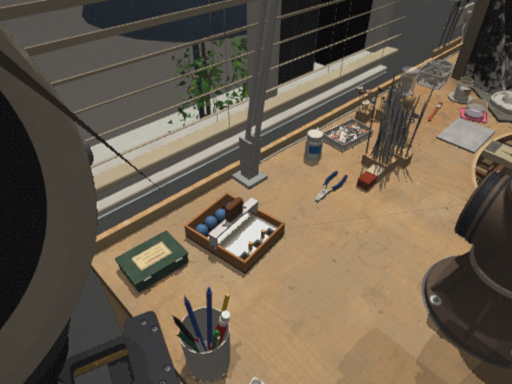

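View pics/side0.png

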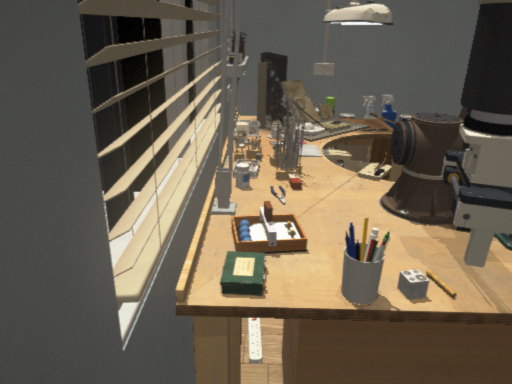

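The scene picture shows the board at about (235,232), its dark handle at (234,208), the lamp foot at (250,178) and the green tin at (152,260). In the side picture the handle is at (267,210) and the lamp foot at (225,208).

Run:
```python
from h import *
im,d=snap('scene');im2,d2=snap('side')
for u,v in[(186,226),(243,270),(284,229),(232,197)]:print(u,v,onz('scene',u,v,.035).round(3),dep('scene',u,v,d).round(3))
print('handle');
for u,v in[(228,208),(234,208),(238,204)]:print(dep('scene',u,v,d).round(3))
for u,v in[(267,204),(267,210),(269,213)]:print(dep('side',u,v,d2).round(3))
print('lamp');
for u,v in[(232,178),(247,186),(267,179)]:print(onz('scene',u,v,0.0).round(3))
for s,m,n in[((120,180,240,310),im,'a'),((190,260,220,320),im2,'b')]:
  a,b,c,e=s
t1=cv2.resize(im[180:280,170:300],None,fx=4,fy=4,interpolation=2);t2=cv2.resize(im2[190:260,220:320],None,fx=4,fy=4,interpolation=2)
w=np.zeros((400,520,3),np.uint8);w[:]=t1
cv2.imwrite('pics/c1.png',np.vstack([w,np.pad(t2,((0,0),(0,120),(0,0)))])[:600,:,::-1])
```

```text
186 226 [0.537 0.309 0.035] [0.538 0.308 0.034]
243 270 [0.364 0.299 0.035] [0.379 0.285 0.009]
284 229 [0.385 0.161 0.035] [0.396 0.147 0.017]
232 197 [0.541 0.174 0.035] [0.542 0.173 0.034]
handle
[0.465 0.248 0.098]
[0.46  0.236 0.094]
[0.461 0.223 0.096]
[0.471 0.234 0.098]
[0.471 0.252 0.091]
[0.466 0.25  0.082]
lamp
[0.63  0.098 0.   ]
[0.579 0.092 0.   ]
[0.564 0.034 0.   ]
```

View pics/c1.png

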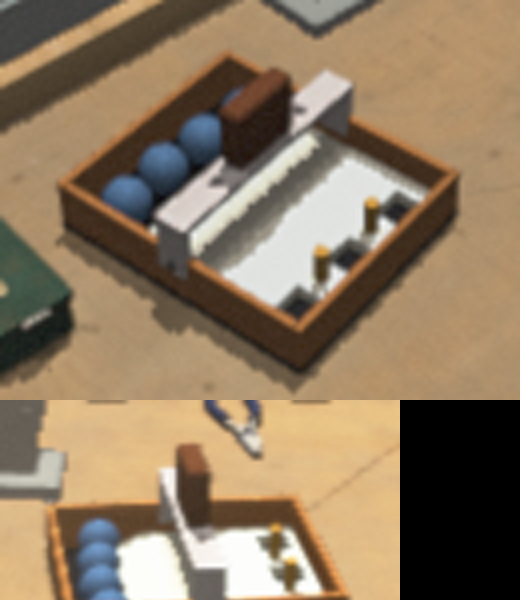

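The crop shows the four beads in the channel (blue, left), the handle top centred at about crop (257,96), i.e. (234,204), with its side view top at (268,202), and three black pockets at the robot-side end; rim corners are at (185.5,227), (245.5,262), (284.5,224) and (227.5,194).

Run:
```python
from h import *
c=np.array([onz('scene',u,v,.035) for u,v in[(185.5,227),(245.5,262),(284.5,224),(227.5,194)]])
print(c.round(3),c.mean(0).round(3))
for a,b in((1,0),(2,3),(2,1),(3,0)):
  e=c[b]-c[a];print(np.linalg.norm(e).round(3),np.degrees(np.arctan2(e[1],e[0])).round(1))
for q in [(225.5,208),(239,197.5),(242.7,200),(228.7,210.5)]: print(onz('scene',*q,.098).round(4))
p,r=ray('scene',234.2,204);p2,r2=ray('side',268,202.8)
A=np.stack([r,-r2],1);s=np.linalg.lstsq(A,p2-p,rcond=None)[0];print('tri',(p+r*s[0]).round(3),(p2+r2*s[1]).round(3))
for q in [(232,178),(247,188),(268,180),(252,172)]: print('lamp',onz('scene',*q,.01).round(3))
o=ctrl.get_obs();im,d=snap('wrist','w1')
```

```text
[[0.535 0.311 0.035]
 [0.375 0.282 0.035]
 [0.394 0.149 0.035]
 [0.557 0.174 0.035]] [0.465 0.229 0.035]
0.163 10.3
0.164 9.0
0.135 98.4
0.139 98.9
[0.4684 0.2512 0.098 ]
[0.4739 0.2094 0.098 ]
[0.4627 0.209  0.098 ]
[0.4583 0.2513 0.098 ]
tri [0.466 0.229 0.097] [0.469 0.228 0.099]
lamp [0.62  0.106 0.01 ]
lamp [0.564 0.105 0.01 ]
lamp [0.55  0.044 0.01 ]
lamp [0.604 0.051 0.01 ]
```

```bash
cat >> h.py <<'E'
def to(pos,rpy):
    o=ctrl.get_obs(); C=R.from_euler('xyz',o['orientation'],degrees=True); T=R.from_euler('xyz',rpy,degrees=True)
    print('t',round(o['clock'],2),'trans mm',(C.inv().apply(np.array(pos)-o['tool_pos'])*1000).round(1),'rot/5deg',(np.degrees((C.inv()*T).as_rotvec())/5).round(3))
E
python3 - <<'E'
from h import *
to([.466,.23,.24],[180,0,-80.8])
print(onz('scene',207,300,.1),onz('side',362,290,0.),onz('side',367,235,.17))
E
```

```text
t 0.3 trans mm [376.9 317.1 -13.6] rot/5deg [ 6.0000e-03 -5.0000e-03  1.2712e+01]
[0.31987998 0.41507343 0.1       ] [0.27260443 0.43839247 0.        ] [0.30140109 0.51700991 0.17      ]
```

>>> {"op": "arm_command", "data": {"steps": [{"translation": [35, 30, -30], "rotation": [0, 0, 1.2], "claw": 87.6}, {"translation": [75, 63, -45], "rotation": [0, 0, 2.5], "claw": 87.6}, {"translation": [112, 95, -45], "rotation": [0, 0, 4], "claw": 87.6}, {"translation": [150, 127, -45], "rotation": [0, 0, 5.5], "claw": 87.6}, {"translation": [188, 158, -45], "rotation": [0, 0, 7], "claw": 87.6}]}}

```text
clock: 0.8
tool_pos: [0.33, 0.4414, 0.272]
orientation: [-180.0, 0.0, -52.5]
force: [0.6, 0.2, 0.8]
opening: 0.0878
gripper_force: 0.0
```

```bash
python3 -c "
from h import *
to([.466,.23,.24],[180,0,-80.8])"
```

```text
t 0.8 trans mm [250.5  20.7  31.8] rot/5deg [-0.006  0.008  5.657]
```

>>> {"op": "arm_command", "data": {"steps": [{"translation": [45, 4, 0], "rotation": [0, 0, 1.2], "claw": 87.6}, {"translation": [95, 8, 0], "rotation": [0, 0, 2.4], "claw": 87.6}, {"translation": [143, 12, 10], "rotation": [0, 0, 3.6], "claw": 87.6}, {"translation": [192, 16, 20], "rotation": [0, 0, 4.8], "claw": 87.6}, {"translation": [240, 20, 32], "rotation": [0, 0, 5.66], "claw": 87.6}]}}

```text
clock: 1.3
tool_pos: [0.4614, 0.2395, 0.2399]
orientation: [-179.9, 0.1, -80.7]
force: [1.8, 1.1, 0.4]
opening: 0.0874
gripper_force: 0.0
```

>>> {"op": "arm_command", "data": {"steps": [{"translation": [0, 0, 0], "rotation": [0, 0, 0], "claw": 87.6}, {"translation": [0, 0, 0], "rotation": [0, 0, 0], "claw": 87.6}]}}

```text
clock: 1.5
tool_pos: [0.4611, 0.2399, 0.2394]
orientation: [180.0, -0.0, -80.7]
force: [0.6, 0.4, 0.8]
opening: 0.0875
gripper_force: 0.0
```

```bash
python3 -c "
from h import *
to([.466,.23,.24],[180,0,-80.8])
o=ctrl.get_obs();print(o['joint_pos'].round(1),o['tool_pos'],o['orientation'])
im,d=snap('wrist','w2')"
```

```text
t 1.5 trans mm [10.6 -3.3 -0.6] rot/5deg [ 0.003 -0.002  0.024]
[ 49.1   5.4 -17.5  -0.  -67.1 -39.8] [0.4610557  0.23990362 0.23940835] [ 1.79983958e+02 -1.24803439e-02 -8.06783706e+01]
```

View pics/w2.png

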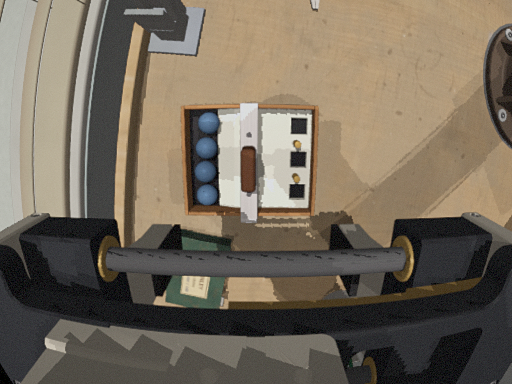

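The wrist picture shows the handle at about (248,169), bridge ends at (249,104) and (248,220), beads at column 207, and pockets at column 298.

```bash
python3 -c "
from h import *
o=ctrl.get_obs();im,d=snap('wrist')
h=cv2.cvtColor(im,cv2.COLOR_RGB2HSV)
s=im[140:200,235:265].astype(int);m=((s.sum(2)<260)&(s[:,:,0]>s[:,:,2]+20)).astype(np.uint8)
y,x=np.nonzero(m);print(len(x),x.min()+235,x.max()+235,y.min()+140,y.max()+140)
for q in [(248,148),(248,169),(248,190)]: print(onz('wrist',*q,.098,o).round(4),dep('wrist',*q,d,o).round(4))
c=np.array([onz('wrist',u,v,.035,o) for u,v in[(183,107),(183,214),(315,214),(317,106)]])
print(c.round(3),c.mean(0))
for a,b in((0,1),(3,2),(3,0),(2,1)):
  e=c[b]-c[a];print(np.linalg.norm(e).round(3),np.degrees(np.arctan2(e[1],e[0])).round(1))
to([.466,.23,.24],[180,0,-80.8])
"
```

```text
613 241 255 145 190
[0.4755 0.2071 0.098 ] [0.4755 0.2073 0.0965]
[0.472  0.2285 0.098 ] [0.472  0.2286 0.0979]
[0.4685 0.2505 0.098 ] [0.4685 0.2511 0.096 ]
[[0.563 0.176 0.035]
 [0.547 0.314 0.035]
 [0.376 0.285 0.035]
 [0.401 0.149 0.035]] [0.47187252 0.2307998  0.035     ]
0.138 96.7
0.139 100.7
0.164 9.7
0.174 9.5
t 1.6 trans mm [12.4 -3.4 -0.1] rot/5deg [-0.006  0.005  0.06 ]
```

>>> {"op": "arm_command", "data": {"steps": [{"translation": [11, -8, 30], "rotation": [0, 0, 0], "claw": 87.6}, {"translation": [11, -8, 75], "rotation": [0, 0, 0], "claw": 87.6}, {"translation": [11, -8, 115], "rotation": [0, 0, 0], "claw": 87.6}, {"translation": [11, -8, 145], "rotation": [0, 0, 0], "claw": 87.6}, {"translation": [11, -8, 150], "rotation": [0, 0, 0], "claw": 87.6}]}}

```text
clock: 2.1
tool_pos: [0.4681, 0.2315, 0.0866]
orientation: [179.7, -0.2, -80.4]
force: [0.0, 0.0, 0.4]
opening: 0.0875
gripper_force: 0.0
```

>>> {"op": "arm_command", "data": {"steps": [{"translation": [0, 0, 12], "rotation": [0, 0, 0], "claw": 87.6}, {"translation": [0, 0, 23], "rotation": [0, 0, 0], "claw": 87.6}, {"translation": [0, 0, 23], "rotation": [0, 0, 0], "claw": 50}, {"translation": [0, 0, 23], "rotation": [0, 0, 0], "claw": 30}, {"translation": [0, 0, 23], "rotation": [0, 0, 0], "claw": 22}]}}

```text
clock: 2.6
tool_pos: [0.4708, 0.2321, 0.0675]
orientation: [-179.9, 0.0, -80.5]
force: [0.1, -0.1, 0.2]
opening: 0.0688
gripper_force: 0.0
```

```bash
python3 -c "
from h import *
o=ctrl.get_obs();print(o['joint_pos'].round(1),o['tool_pos'],o['orientation'])
im,d=snap('wrist','w3');im2,_=snap('side')
cv2.imwrite('pics/c3.png',np.hstack([im,cv2.resize(im2[150:300,180:280],(256,384))])[:,:,::-1])"
```

```text
[ 47.7  15.9 -29.9   0.  -44.2 -38.2] [0.47079814 0.23206198 0.06746607] [-1.79921616e+02  4.97754301e-02 -8.05255612e+01]
```

View pics/c3.png

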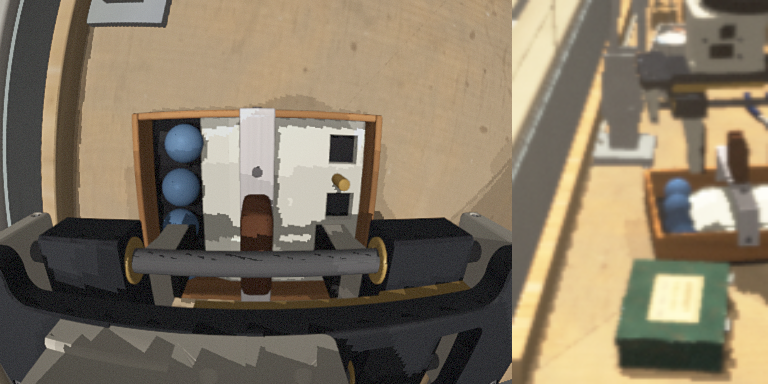

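Fingers straddle the handle evenly (fingers at columns 160 and 350, handle at 257). Closing.

>>> {"op": "arm_command", "data": {"steps": [{"translation": [0, 0, 0], "rotation": [0, 0, 0], "claw": 8}, {"translation": [0, 0, 0], "rotation": [0, 0, 0], "claw": 8}, {"translation": [0, 0, 0], "rotation": [0, 0, 0], "claw": 8}, {"translation": [0, 0, 0], "rotation": [0, 0, 0], "claw": 8}, {"translation": [0, 0, 0], "rotation": [0, 0, 0], "claw": 8}]}}

```text
clock: 3.2
tool_pos: [0.4703, 0.2316, 0.0665]
orientation: [180.0, -0.0, -80.5]
force: [0.1, 0.7, 0.2]
opening: 0.0213
gripper_force: 0.0
```

>>> {"op": "arm_command", "data": {"steps": [{"translation": [0, 0, 0], "rotation": [0, 0, 0], "claw": 5}, {"translation": [0, 0, 0], "rotation": [0, 0, 0], "claw": 5}, {"translation": [0, 0, 0], "rotation": [0, 0, 0], "claw": 5}, {"translation": [0, 0, 0], "rotation": [0, 0, 0], "claw": 5}]}}

```text
clock: 3.6
tool_pos: [0.4703, 0.2316, 0.0665]
orientation: [-180.0, 0.0, -80.5]
force: [0.1, 0.4, -1.0]
opening: 0.0158
gripper_force: 30.0
```

>>> {"op": "arm_command", "data": {"steps": [{"translation": [0, 0, -6], "rotation": [0, 0, 0], "claw": 5}, {"translation": [0, 0, -18], "rotation": [0, 0, 0], "claw": 5}, {"translation": [0, 0, -34], "rotation": [0, 0, 0], "claw": 5}, {"translation": [0, 0, -52], "rotation": [0, 0, 0], "claw": 5}, {"translation": [0, 0, -70], "rotation": [0, 0, 0], "claw": 5}]}}

```text
clock: 4.1
tool_pos: [0.4699, 0.2314, 0.1378]
orientation: [180.0, -0.0, -80.5]
force: [0.3, -0.1, -4.6]
opening: 0.0155
gripper_force: 30.0
```

>>> {"op": "arm_command", "data": {"steps": [{"translation": [0, 0, -18], "rotation": [0, 0, 0], "claw": 5}, {"translation": [0, 0, -36], "rotation": [0, 0, 0], "claw": 5}, {"translation": [0, 0, -54], "rotation": [0, 0, 0], "claw": 5}, {"translation": [0, 0, -70], "rotation": [0, 0, 0], "claw": 5}, {"translation": [0, 0, -80], "rotation": [0, 0, 0], "claw": 5}]}}

```text
clock: 4.6
tool_pos: [0.4703, 0.2316, 0.2185]
orientation: [-179.9, 0.1, -80.5]
force: [-0.1, -0.0, -4.7]
opening: 0.0155
gripper_force: 30.0
```

```bash
python3 -c "
from h import *
o=ctrl.get_obs();print(o['joint_pos'].round(1),o['tool_pos'],o['orientation'],o['force'])
C=R.from_euler('xyz',o['orientation'],degrees=True)
b=R.from_euler('z',9.5,degrees=True)
print(C.inv().apply(b.apply([0,1,0])),C.inv().apply(b.apply([1,0,0])))
"
```

```text
[ 47.7   6.6 -19.   -0.  -64.4 -38.2] [0.4703058  0.23163409 0.21851163] [-1.79925088e+02  5.89993737e-02 -8.05365357e+01] [-0.10632293 -0.03062723 -4.68432689]
[-9.99999267e-01  6.39014302e-04  1.02889833e-03] [-6.37668173e-04 -9.99998941e-01  1.30811728e-03]
```

>>> {"op": "arm_command", "data": {"steps": [{"translation": [0, 0, 0], "rotation": [0.5, 0, 0], "claw": 5}, {"translation": [0, 0, 0], "rotation": [1.3, 0, 0], "claw": 5}, {"translation": [0, 0, 0], "rotation": [2.2, 0, 0], "claw": 5}, {"translation": [0, 0, 0], "rotation": [3, 0, 0], "claw": 5}, {"translation": [0, 0, 0], "rotation": [3.6, 0, 0], "claw": 5}]}}

```text
clock: 5.1
tool_pos: [0.4693, 0.2309, 0.2164]
orientation: [-161.9, 0.0, -80.5]
force: [0.7, -1.8, -3.9]
opening: 0.0156
gripper_force: 30.0
```

>>> {"op": "arm_command", "data": {"steps": [{"translation": [0, 0, 0], "rotation": [0.5, 0, 0], "claw": 5}, {"translation": [0, 0, 0], "rotation": [1.0, 0, 0], "claw": 5}, {"translation": [0, 0, 0], "rotation": [1.5, 0, 0], "claw": 5}, {"translation": [0, 0, 0], "rotation": [2, 0, 0], "claw": 5}, {"translation": [0, 0, 0], "rotation": [2.4, 0, 0], "claw": 5}]}}

```text
clock: 5.6
tool_pos: [0.4694, 0.2311, 0.2163]
orientation: [-149.9, -0.0, -80.5]
force: [1.1, -0.3, -3.9]
opening: 0.0158
gripper_force: 30.0
```

>>> {"op": "arm_command", "data": {"steps": [{"translation": [0, 0, 0], "rotation": [0, 0, 0], "claw": 5}, {"translation": [0, 0, 0], "rotation": [0, 0, 0], "claw": 5}, {"translation": [0, 0, 0], "rotation": [0, 0, 0], "claw": 5}, {"translation": [0, 0, 0], "rotation": [0, 0, 0], "claw": 5}, {"translation": [0, 0, 0], "rotation": [0, 0, 0], "claw": 5}]}}

```text
clock: 6.1
tool_pos: [0.4705, 0.232, 0.2167]
orientation: [-150.0, 0.0, -80.5]
force: [-0.7, -0.8, -4.8]
opening: 0.0158
gripper_force: 30.0
```

```bash
python3 -c "
from h import *
o=ctrl.get_obs();print(o['joint_pos'].round(1),o['tool_pos'],o['orientation'],o['force'])
im,d=snap('scene');im2,_=snap('wrist')
cv2.imwrite('pics/c4.png',np.hstack([cv2.resize(im[110:270,150:320],None,fx=2.4,fy=2.4),im2[:,80:440]])[:,:,::-1])"
```

```text
[ 56.7  -8.9 -56.9  48.4 -29.4 -87.6] [0.47050798 0.23195701 0.21671388] [-1.50009984e+02  9.53923793e-03 -8.05398454e+01] [-0.68454653 -0.84077513 -4.82417584]
```

View pics/c4.png

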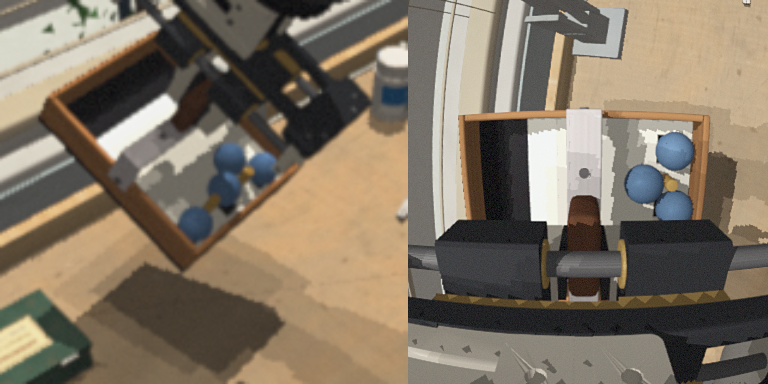

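The picture shows beads at the pockets (crop: (195,222), (222,188), (263,168)) with the spare at (230,157) resting above a pin; I check the seats numerically.

```bash
cat >> h.py <<'E'
def toboard(P,o):
    "world -> board frame, board held in gripper (board x=-tool y, y=-tool x)"
    t=R.from_euler('xyz',o['orientation'],degrees=True).inv().apply(np.asarray(P)-o['tool_pos'])
    return np.array([-t[1],-t[0]-.002,.0665-t[2]])
def beads(n,pts,d,o):
    f,cx,cy,Rm,p=cam(n,o)
    for u,v in pts:
        a=dep(n,u,v,d,o); r=(a-p)/np.linalg.norm(a-p); print(n,u,v,(toboard(a+r*.014,o)*1000).round(1))
E
python3 -c "
from h import *
o=ctrl.get_obs();im,d=snap('scene')
beads('scene',[(150+u/2.4,110+v/2.4) for u,v in [(195,222),(222,190),(263,168),(230,157)]],d,o)
im,d=snap('wrist');beads('wrist',[(80+u-408,v) for u,v in[(675,151),(644,183),(674,208)]],d,o)
"
```

```text
scene 231.25 202.5 [-63.8  37.8  22.4]
scene 242.5 189.16666666666669 [-57.2  -6.2  18.3]
scene 259.58333333333337 180.0 [-65.4 -50.3  22.6]
scene 245.83333333333334 175.41666666666669 [-41.6 -27.3  29.5]
wrist 347 151 [-63.5 -48.1  21.4]
wrist 316 183 [-40.6 -25.9  26.8]
wrist 346 208 [-66.1  -5.6  20.7]
```

All three pockets are filled (44 mm spacing, correct height); the spare lies at x≈-41. Tilting the other way.

>>> {"op": "arm_command", "data": {"steps": [{"translation": [0, 0, 0], "rotation": [-0.4, 0, 0], "claw": 5}, {"translation": [0, 0, 0], "rotation": [-1.1, 0, 0], "claw": 5}, {"translation": [0, 0, 0], "rotation": [-1.9, 0, 0], "claw": 5}, {"translation": [0, 0, 0], "rotation": [-2.7, 0, 0], "claw": 5}, {"translation": [0, 0, 0], "rotation": [-3.5, 0, 0], "claw": 5}]}}

```text
clock: 6.8
tool_pos: [0.4698, 0.2326, 0.2169]
orientation: [-167.7, 0.1, -80.4]
force: [1.4, -0.8, -3.7]
opening: 0.0159
gripper_force: 30.0
```

>>> {"op": "arm_command", "data": {"steps": [{"translation": [0, 0, 0], "rotation": [-0.8, 0, 0], "claw": 5}, {"translation": [0, 0, 0], "rotation": [-1.6, 0, 0], "claw": 5}, {"translation": [0, 0, 0], "rotation": [-2.4, 0, 0], "claw": 5}, {"translation": [0, 0, 0], "rotation": [-3.2, 0, 0], "claw": 5}, {"translation": [0, 0, 0], "rotation": [-3.8, 0, 0], "claw": 5}]}}

```text
clock: 7.3
tool_pos: [0.471, 0.2322, 0.2165]
orientation: [173.4, 0.0, -80.5]
force: [-0.3, -0.4, -4.7]
opening: 0.0158
gripper_force: 30.0
```

>>> {"op": "arm_command", "data": {"steps": [{"translation": [0, 0, 0], "rotation": [-0.5, 0, 0], "claw": 5}, {"translation": [0, 0, 0], "rotation": [-0.9, 0, 0], "claw": 5}, {"translation": [0, 0, 0], "rotation": [-1.1, 0, 0], "claw": 5}, {"translation": [0, 0, 0], "rotation": [-1.1, 0, 0], "claw": 5}, {"translation": [0, 0, 0], "rotation": [-1.1, 0, 0], "claw": 5}]}}

```text
clock: 7.8
tool_pos: [0.4703, 0.2317, 0.2164]
orientation: [168.0, 0.0, -80.5]
force: [-0.2, -0.0, -4.9]
opening: 0.016
gripper_force: 30.0
```

>>> {"op": "arm_command", "data": {"steps": [{"translation": [0, 0, 0], "rotation": [0, 0, 0], "claw": 5}, {"translation": [0, 0, 0], "rotation": [0, 0, 0], "claw": 5}, {"translation": [0, 0, 0], "rotation": [0, 0, 0], "claw": 5}, {"translation": [0, 0, 0], "rotation": [0, 0, 0], "claw": 5}, {"translation": [0, 0, 0], "rotation": [0, 0, 0], "claw": 5}]}}

```text
clock: 8.3
tool_pos: [0.4702, 0.2316, 0.2167]
orientation: [168.0, 0.0, -80.5]
force: [-0.6, -0.3, -4.6]
opening: 0.0159
gripper_force: 30.0
```

```bash
python3 -c "
from h import *
o=ctrl.get_obs();print(o['joint_pos'].round(1),o['tool_pos'],o['orientation'],o['force'])
im,d=snap('scene');im2,_=snap('wrist')
cv2.imwrite('pics/c5.png',np.hstack([cv2.resize(im[110:270,150:320],None,fx=2.4,fy=2.4),im2[:,80:440]])[:,:,::-1])"
```

```text
[ 42.6  14.2  -7.9  -6.7 -78.  -31.1] [0.47021709 0.23164671 0.21668189] [ 1.68014592e+02  8.04677897e-03 -8.05279704e+01] [-0.63769014 -0.26168003 -4.59505356]
```

View pics/c5.png

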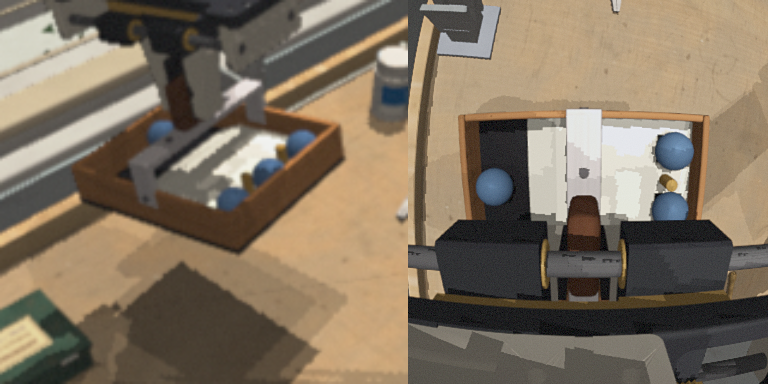

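The spare is in the channel (wrist crop (494,187)) and all three pockets are filled. Level and lower.

>>> {"op": "arm_command", "data": {"steps": [{"translation": [0, 0, 0], "rotation": [0.3, 0, 0], "claw": 5}, {"translation": [0, 0, 0], "rotation": [0.8, 0, 0], "claw": 5}, {"translation": [0, 0, 0], "rotation": [1.4, 0, 0], "claw": 5}, {"translation": [0, 0, 0], "rotation": [2.0, 0, 0], "claw": 5}, {"translation": [0, 0, 0], "rotation": [2.4, 0, 0], "claw": 5}]}}

```text
clock: 8.9
tool_pos: [0.4698, 0.2314, 0.2168]
orientation: [-179.8, 0.0, -80.5]
force: [-0.5, -0.6, -5.4]
opening: 0.0157
gripper_force: 30.0
```

>>> {"op": "arm_command", "data": {"steps": [{"translation": [0, 0, 6], "rotation": [0, 0, 0], "claw": 5}, {"translation": [0, 0, 18], "rotation": [0, 0, 0], "claw": 5}, {"translation": [0, 0, 34], "rotation": [0, 0, 0], "claw": 5}, {"translation": [0, 0, 50], "rotation": [0, 0, 0], "claw": 5}, {"translation": [0, 0, 66], "rotation": [0, 0, 0], "claw": 5}]}}

```text
clock: 9.4
tool_pos: [0.4702, 0.2313, 0.1486]
orientation: [179.9, -0.0, -80.6]
force: [0.4, -0.1, -4.6]
opening: 0.0159
gripper_force: 30.0
```

>>> {"op": "arm_command", "data": {"steps": [{"translation": [0, 0, 16], "rotation": [0, 0, 0], "claw": 5}, {"translation": [0, 0, 32], "rotation": [0, 0, 0], "claw": 5}, {"translation": [0, 0, 48], "rotation": [0, 0, 0], "claw": 5}, {"translation": [0, 0, 62], "rotation": [0, 0, 0], "claw": 5}, {"translation": [0, 0, 70], "rotation": [0, 0, 0], "claw": 5}]}}

```text
clock: 9.9
tool_pos: [0.4697, 0.2308, 0.0781]
orientation: [179.8, -0.1, -80.6]
force: [0.1, -0.5, -5.5]
opening: 0.0158
gripper_force: 30.0
```

>>> {"op": "arm_command", "data": {"steps": [{"translation": [0, 0, 3], "rotation": [0, 0, 0], "claw": 5}, {"translation": [0, 0, 5], "rotation": [0, 0, 0], "claw": 5}, {"translation": [0, 0, 7], "rotation": [0, 0, 0], "claw": 5}, {"translation": [0, 0, 9], "rotation": [0, 0, 0], "claw": 5}, {"translation": [0, 0, 10], "rotation": [0, 0, 0], "claw": 5}]}}

```text
clock: 10.4
tool_pos: [0.4704, 0.2317, 0.0708]
orientation: [-180.0, 0.0, -80.5]
force: [-0.6, -0.6, -4.2]
opening: 0.0159
gripper_force: 30.0
```

>>> {"op": "arm_command", "data": {"steps": [{"translation": [0, 0, 1], "rotation": [0, 0, 0], "claw": 5}, {"translation": [0, 0, 2], "rotation": [0, 0, 0], "claw": 5}, {"translation": [0, 0, 3], "rotation": [0, 0, 0], "claw": 5}, {"translation": [0, 0, 3], "rotation": [0, 0, 0], "claw": 5}, {"translation": [0, 0, 3], "rotation": [0, 0, 0], "claw": 5}]}}

```text
clock: 10.9
tool_pos: [0.4703, 0.2316, 0.0676]
orientation: [-180.0, -0.0, -80.5]
force: [-0.5, -0.4, -5.3]
opening: 0.0157
gripper_force: 30.0
```

>>> {"op": "arm_command", "data": {"steps": [{"translation": [0, 0, 0.5], "rotation": [0, 0, 0], "claw": 5}, {"translation": [0, 0, 1], "rotation": [0, 0, 0], "claw": 5}, {"translation": [0, 0, 1], "rotation": [0, 0, 0], "claw": 5}]}}

```text
clock: 11.2
tool_pos: [0.4703, 0.2316, 0.0666]
orientation: [-180.0, -0.0, -80.5]
force: [0.1, -0.5, -3.6]
opening: 0.0158
gripper_force: 30.0
```

>>> {"op": "arm_command", "data": {"steps": [{"translation": [0, 0, 0.5], "rotation": [0, 0, 0], "claw": 5}, {"translation": [0, 0, 1], "rotation": [0, 0, 0], "claw": 5}, {"translation": [0, 0, 1], "rotation": [0, 0, 0], "claw": 5}]}}

```text
clock: 11.5
tool_pos: [0.4703, 0.2317, 0.0665]
orientation: [-180.0, 0.0, -80.5]
force: [-4.4, -0.9, 6.8]
opening: 0.0155
gripper_force: 30.0
```

Contact made. Ease off slightly and release.

>>> {"op": "arm_command", "data": {"steps": [{"translation": [0, 0, -0.4], "rotation": [0, 0, 0], "claw": 5}, {"translation": [0, 0, -0.4], "rotation": [0, 0, 0], "claw": 20}, {"translation": [0, 0, -0.4], "rotation": [0, 0, 0], "claw": 35}, {"translation": [0, 0, -0.4], "rotation": [0, 0, 0], "claw": 60}, {"translation": [0, 0, -0.4], "rotation": [0, 0, 0], "claw": 80}]}}

```text
clock: 12.0
tool_pos: [0.4704, 0.2317, 0.066]
orientation: [-180.0, 0.0, -80.5]
force: [0.5, -0.4, 0.1]
opening: 0.0383
gripper_force: 0.0
```

>>> {"op": "arm_command", "data": {"steps": [{"translation": [0, 0, 0], "rotation": [0, 0, 0], "claw": 80}, {"translation": [0, 0, 0], "rotation": [0, 0, 0], "claw": 80}, {"translation": [0, 0, 0], "rotation": [0, 0, 0], "claw": 80}, {"translation": [0, 0, -20], "rotation": [0, 0, 0], "claw": 80}, {"translation": [0, 0, -50], "rotation": [0, 0, 0], "claw": 80}]}}

```text
clock: 12.5
tool_pos: [0.4692, 0.2306, 0.1149]
orientation: [179.8, -0.1, -80.6]
force: [0.9, 0.4, 0.6]
opening: 0.077
gripper_force: 0.0
```

>>> {"op": "arm_command", "data": {"steps": [{"translation": [0, 0, -40], "rotation": [0, 0, 0], "claw": 80}, {"translation": [0, 0, -80], "rotation": [0, 0, 0], "claw": 80}, {"translation": [0, 0, -110], "rotation": [0, 0, 0], "claw": 80}, {"translation": [-20, 0, -120], "rotation": [0, 0, 0], "claw": 80}, {"translation": [-20, 0, -120], "rotation": [0, 0, 0], "claw": 80}]}}

```text
clock: 13.0
tool_pos: [0.4678, 0.2532, 0.2382]
orientation: [-179.8, 0.2, -80.5]
force: [-0.3, 0.3, -1.3]
opening: 0.0799
gripper_force: 0.0
```

```bash
python3 -c "
from h import *
o=ctrl.get_obs();print(o['tool_pos'],o['opening'],o['force'])
im,d=snap('scene');im2,_=snap('wrist')
cv2.imwrite('pics/c6.png',np.hstack([cv2.resize(im[150:310,120:290],None,fx=2.4,fy=2.4),im2[:,80:440]])[:,:,::-1])"
```

```text
[0.4677683  0.25317138 0.23821059] 0.07989584112278336 [-0.31484792  0.34759087 -1.34291956]
```

View pics/c6.png

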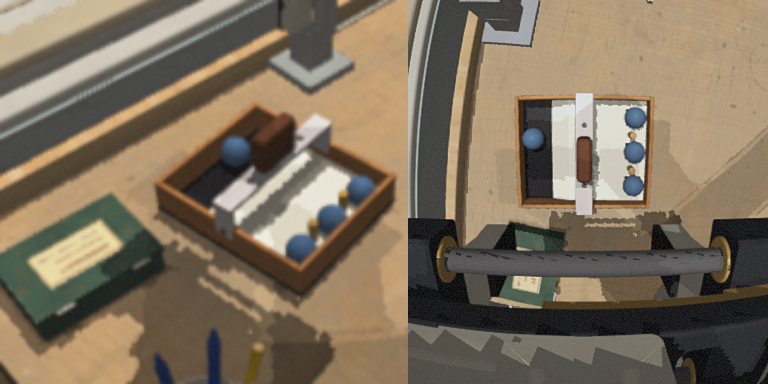

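The board sits flat with three beads in the pockets (wrist crop column 635) and the spare in the channel (534,139); nothing touches the gripper. Handing in.

```bash
python3 -c "
from plant import ctrl
print(ctrl.close_job())"
```

```text
the job is handed in; nothing more can be done
None
```

The job is handed in at about 13 s: three beads sit in the pockets, the spare is in the channel, and the board stands flat and released with no bead spilled; the hand-in returned no verdict.

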